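# Make up two banchan table sets

### The arm

A 7-joint arm with a two-finger parallel gripper is mounted at the origin on the work surface. World frame = base frame: x ahead of the robot, y to its left, z up, the work surface at z = 0. Lengths are in m, angles in degrees, forces in N, time in s.
With the tool pointing down it reaches from about 0.425 to 0.875 m from the base axis. Payload 4.7 kg.
Tool frame: the origin (TCP) lies at the very end of the fingers, on their centre line; the grasp point (between the pads) lies 19 mm behind it; z points along the fingers, y is the line along which they close (so a half turn about z gives the same grasp; the last joint's range is limited). The gripper opens to 87 mm and grips with 3 to 60 N. Pads are 19 mm wide; open, the fingers measure 117 mm over their backs; the gripper's body (75 mm by 190 mm) begins 51 mm behind the grasp point.
Start: joints at [-73.963, 18.392, -4.016, 83.108, 1.295, 78.541, -3.26], TCP at [0.171, 0.627, 0.223] pointing down, gripper open.
Joint ranges: [-163.93, 163.93], [-17.29, 119.83], [-79.2, 71.16], [3.27, 140.29], [-89.18, 269.18], [5.43, 117.66], [-154.24, 154.24]. Speed limits (degrees/s): [147.25, 147.25, 180, 180, 180, 180, 180].

### API

Orientations are given as [roll, pitch, yaw] about the fixed x, y, z axes, in that order (R = Rz(yaw) Ry(pitch) Rx(roll)).
In Python, from cell import get_obs, read_camera, sign_off, silhouettes gives the robot as it stands.
- The arm moves only by the tool play_rows, never from a script. Its argument "steps" is a list that holds one entry, the list of rows, each a list of 7 numbers: the shift along the tool's x, y, z in m, then the turn, a rotation vector about the tool's x, y, z in rad, then the finger opening in m, from 0 to 0.087. A call has 1 to 12 rows; each row shifts and turns the commanded pose from where the row before left it, along the tool's axes as they then stand; what a row does not reach is not made up. A row lasts 1/10 s, in which the tool goes at most 50 mm and 8.59 degrees, less where a joint would pass 70% of its speed; a pose out of reach is approached as far as the arm can. A call is refused whole if a number of a shift passes 0.05 or a number of a turn 0.15, either way. A call with a gripper value outside its range is refused whole. The fingers move at their own pace and stop on an object; "force" is the grip in N (left out, the last holds). Time passes only in rows, so rows that do not move let the fingers close. It gives the time, the measured TCP pose, the force, the opening and the grip force at its end, in the units of the state.
- get_obs(): the state, without advancing time (a new reading comes with each control period).
- read_camera(name): name is "scene" or "top"; returns a dict with "frame" (400x640x3 uint8, red, green, blue), "intrinsics" (3x3 intrinsics, pixels), "k1" (the pictures are not rectified: a ray, as slopes to the right and down, at radius r is drawn at 1 + k1 r^2 times it, then the intrinsics apply), "view" (4x4, takes a point from world to camera coordinates). Camera axes: x right, y up, looking along -z (the intrinsics and any distortion apply to the point x, -y, -z); pixel columns grow to the right and rows downward; lengths in m; the calibration is good to about 2 mm. A picture is of the moment at which its call begins. There is no depth.
- sign_off(): hands the job in; it is judged then, once.
Trained networks look in the newest picture that a camera, given by its name, has taken for a name from the list of things; names that differ only in an ending like _2 or _b are one class to them, and where a whole thing is asked for, a point or a joint stands for the part that bears it (a point fixed in the world has none). Each returns a list of dicts, best first, with "p" (0 to 1); they miss things now and then, are a little off and sometimes report something else, mostly with a low value. They report only what shows in the picture. A call takes as long as a camera call. They do not tell look-alikes from the thing itself.
- silhouettes(camera, name): "pixels" (400x640 bool, what is visible of it) and "extent" ([left, top, right, bottom] in pixels, round what is visible of it).
The state is a dict: "time_s": time; "qpos": joint angles; "joint_velocities": joint speeds; "effort": joint torques, N m; "tool_pos": TCP position; "tool_rot": TCP orientation; "force": force on the tool from outside, world axes, zero at the start; "wrist_torque": the same for the moment, N m; "grip_width": finger opening in m; "grasp_force": force on a finger pad.
Only numpy, scipy, OpenCV 4.12 (cv2) and the standard library are available. Lean on these libraries where they do the work, as an engineer would, in place of code of your own. Each camera call takes 0.05 s, during which the arm holds its last target. There are 200 camera calls.

### The job

Make up two table sets from the stock on the counter. In the divided rectangular tray, gently set the grey stoneware bowl in the wider well and the single shallow steel cup in the narrower well; in the round tray, stand the deep steel cup with its lid seated on it, and lay the wooden chopstick rest flat on the tray floor beside the cup, right way up. Leave the glass box, the stack of wide cups and the pepper shaker where they are.

Things in the scene. Friction and masses are not known exactly. Their poses are not given: they have to be found in the camera images.
- shallow_cup: loose low stainless steel cup, single, open, upright: outer diameter 58, height 24, wall 3 mm; about 60 g. Origin: centre of its underside, z up (yaw means nothing).
- deep_cup: loose tall, slim stainless steel cup, open, upright: outer diameter 48, height 60, wall 2.5 mm (mouth 43 mm); about 100 g. Origin: centre of its underside, z up.
- bowl: loose small grey stoneware bowl, upright: rim diameter 66, height 38, wall 5, foot diameter 48, widening to 62 at 14 mm height and nearly straight above; about 160 g. Origin: centre of its underside, z up.
- lid: loose steel lid of the deep cup, right way up on the counter: plug below (diameter 35, 7 mm deep, bevelled) that drops into the cup's mouth with 4 mm play all round, flange diameter 56, 4 mm thick, on top a cylindrical knob, diameter 18, from 11 to 31 mm above the origin; about 60 g. Origin: centre of the plug's underside, z up; seated, it is 53 mm above the cup's origin.
- rest: loose wooden chopstick rest, a small bar with two raised ends: 70 long (along its x), 20 wide (its y), 12 high in the middle and 16 at the ends; about 35 g. Origin: centre of its underside, z up.
- divided_tray: fixed rectangular light wood tray, 140 (its x) by 174 (its y), 16 high, floor 5 mm thick, walls 4 mm. A rim-high divider along its x makes two wells, each 132 long in x: the wider 86 wide, centre at y = -40 mm; the narrower 76 wide, centre at y = +45 mm. Origin: centre of its underside, z up.
- round_tray: fixed round light wood tray without divisions, outer diameter 170, inside 162, outer height 16, floor 5 mm thick. Origin: centre of its underside, z up.
- glass_box: bystander, loose: closed rectangular glass storage box with white lid and four grey latch tabs, 130 (its x) by 160 (its y) by 56 high, 0.7 kg. Origin: centre of its underside, z up.
- cup_stack: bystander, loose: nested stack of three wide shallow steel cups, diameter 84, height 46, 0.25 kg. Origin: centre of its underside, z up.
- shaker: bystander, loose: upright pepper shaker, glass with steel top, diameter 44, height 82, 0.15 kg. Origin: centre of its underside, z up.
Mind the look-alikes: they are no part of the job. There is more than one size of the rest; the one meant has the size given above.

How it is judged (in metres and radians):
At the end, for the whole second after the job is handed in: Bowl flat in the wider well, shallow cup flat in the narrower; deep cup (centre within 61 mm of the tray's) and rest (73 mm) flat on the round tray's floor, right way up; lid level in the deep cup's mouth, within 9 mm of its axis and 4 mm of fully down. Tilts under 0.12 rad, all at rest (x of bowl in the frame of divided_tray between -0.037 and 0.037 m and y of bowl in the frame of divided_tray between -0.054 and -0.026 m and z of bowl in the frame of divided_tray between 0.001 and 0.01 m and x of shallow_cup in the frame of divided_tray between -0.041 and 0.041 m and y of shallow_cup in the frame of divided_tray between 0.032 and 0.058 m and z of shallow_cup in the frame of divided_tray between 0.001 and 0.01 m and horizontal distance between deep_cup and round_tray below 0.061 m and z of deep_cup in the frame of round_tray between 0.001 and 0.01 m and horizontal distance between rest and round_tray below 0.073 m and z of rest in the frame of round_tray between 0.001 and 0.01 m and horizontal distance between lid and deep_cup below 0.009 m and z of lid in the frame of deep_cup between 0.049 and 0.057 m and angle between each of bowl, shallow_cup, deep_cup, rest, lid's own z axis and vertical below 0.12 rad and linear speed of each of bowl, shallow_cup, deep_cup, rest, lid below 0.02 m/s and angular speed of each of bowl, shallow_cup, deep_cup, rest, lid below 0.3 rad/s); the robot touches nothing.
It fails at once if the glass box is pushed more than 15 mm or tipped (distance of glass_box from where it was at the start of the episode above 0.015 m or angle between glass_box's own z axis and vertical above 0.25 rad).
It fails at once if the cup stack is pushed more than 15 mm or tipped (distance of cup_stack from where it was at the start of the episode above 0.015 m or angle between cup_stack's own z axis and vertical above 0.25 rad).
It fails at once if the shaker is pushed more than 15 mm or tipped (distance of shaker from where it was at the start of the episode above 0.015 m or angle between shaker's own z axis and vertical above 0.25 rad).
It fails at once if the stoneware bowl is dropped or banged down (comes down onto the divided tray faster than 0.45 m/s) (horizontal distance between bowl and divided_tray below 0.1 m and z of bowl in the frame of divided_tray below 0.025 m and linear speed of bowl above 0.45 m/s).
It also fails if it takes over 131 s, if anything falls off the work surface, if the arm or the gripper's body presses on something with over 40 N, if the wrist force passes 120 N, or if a joint passes its speed limit or range.

## Working session

There is one attempt and no reset: what is moved stays moved. The work goes in short steps, Python scripts to look and compute and a tool call to move; the robot and the scene stay as the last step left them, time stands still between calls to the robot, and variables do not carry over. Pictures are saved under pics/ and viewed, at most 14 in all, crops included, and the job is handed in when it is done.

Besides the shell and the picture viewer there is one more tool, called after ">>>" by a JSON object that holds its "api" and its "payload". play_rows: Moves the arm, as the interface text tells. Its arguments: {"type":"object","properties":{"steps":{"type":"array","items":{"type":"array","items":{"type":"array","items":{"type":"number"}}}},"force":{"type":"number"}},"required":["steps"]}

```bash
ls; mkdir -p pics; cat > h.py <<'E'
import numpy as np, cv2
from cell import *
def ray(cam,u,v):
    K=np.array(cam["intrinsics"]);k=cam["k1"];V=np.array(cam["view"])
    d=np.array([(u-K[0,2])/K[0,0],(v-K[1,2])/K[1,1]]);s=d.copy()
    for _ in range(20): s=d/(1+k*(s@s))
    R=V[:3,:3];o=-R.T@V[:3,3]
    return o,R.T@np.array([s[0],-s[1],-1])
def at(cam,u,v,z):
    o,d=ray(cam,u,v);return (o+d*(z-o[2])/d[2])[:2]
def proj(cam,P):
    K=np.array(cam["intrinsics"]);V=np.array(cam["view"]);P=np.atleast_2d(P)
    c=P@V[:3,:3].T+V[:3,3];s=np.c_[c[:,0],-c[:,1]]/-c[:,2:]
    s=s*(1+cam["k1"]*(s**2).sum(1,keepdims=True))
    return s*[K[0,0],K[1,1]]+[K[0,2],K[1,2]]
E
python3 - <<'E'
from h import *
for n in ["top","scene"]:
    c=read_camera(n);cv2.imwrite(f"pics/{n}0.png",c["frame"][:,:,::-1])
    V=np.array(c["view"]);print(n,-V[:3,:3].T@V[:3,3],c["intrinsics"],c["k1"])
    for o in "shallow_cup deep_cup bowl lid rest divided_tray round_tray glass_box cup_stack shaker".split():
        for d in silhouettes(n,o):
            ys,xs=np.nonzero(d["pixels"])
            if len(xs): print(o,round(d["p"],2),np.round(d["extent"]),len(xs),np.round(at(c,xs.mean(),ys.mean(),0.01),3))
print(get_obs())
E
```

```text
pics
top [0.51454273 0.02979566 1.23681948] [[408.24022187   0.         317.35818723]
 [  0.         408.24022187 199.54966925]
 [  0.           0.           1.        ]] -0.0332808711550551
shallow_cup 0.64 [286. 153. 307. 173.] 258 [0.676 0.11 ]
deep_cup 0.8 [240. 152. 259. 168.] 217 [0.682 0.254]
deep_cup 0.41 [186. 220. 207. 238.] 288 [0.482 0.424]
bowl 0.79 [408. 158. 428. 178.] 394 [ 0.647 -0.253]
lid 0.72 [461. 206. 481. 226.] 270 [ 0.497 -0.407]
lid 0.23 [307. 214. 362. 258.] 2399 [ 0.458 -0.002]
rest 0.66 [162. 182. 188. 202.] 269 [0.601 0.486]
rest 0.54 [327. 156. 345. 172.] 171 [ 0.661 -0.001]
rest 0.53 [406. 158. 428. 180.] 385 [ 0.647 -0.253]
rest 0.5 [437. 161. 455. 168.] 92 [ 0.657 -0.341]
divided_tray 0.88 [375. 206. 443. 256.] 2695 [ 0.454 -0.224]
round_tray 0.95 [225. 213. 282. 267.] 2544 [0.451 0.24 ]
glass_box 0.58 [306. 213. 365. 256.] 2270 [ 0.458 -0.002]
cup_stack 0.72 [361. 144. 393. 173.] 670 [ 0.678 -0.133]
shaker 0.76 [185. 221. 205. 237.] 236 [0.483 0.424]
scene [ 1.27554622 -0.19446129  0.84778651] [[407.83072601   0.         322.95720833]
 [  0.         
[... 796 characters left out ...]
': 1.1, 'qpos': array([-73.96249525,  18.39081359,  -4.01675719,  83.1066896 ,
         1.29402161,  78.54199829,  -3.26084396]), 'joint_velocities': array([-0.0649349 , -0.08753676,  0.02839889,  0.02733699,  0.01282622,
        0.02178921, -0.07392753]), 'effort': array([-5.44585946e-04, -4.91096699e+01, -4.03068317e-01, -3.12782228e+01,
       -6.35166513e-02,  3.33168986e-02,  1.74748510e-05]), 'tool_pos': array([0.17076847, 0.62718821, 0.22260676]), 'tool_rot': array([1.79994420e+02, 1.59833291e-03, 1.64770858e+02]), 'force': array([-0.00440198, -0.2214521 ,  0.18092493]), 'wrist_torque': array([0.02938729, 0.02070723, 0.00289396]), 'grasp_force': 0.0, 'grip_width': 0.08719404687458028}
```

```bash
python3 - <<'E'
import cv2
t=cv2.imread("pics/top0.png")[130:275,140:500];cv2.imwrite("pics/top0c.png",cv2.resize(t,None,fx=2.2,fy=2.2,interpolation=2))
t=cv2.imread("pics/scene0.png")[110:290,130:510];cv2.imwrite("pics/scene0c.png",cv2.resize(t,None,fx=2.1,fy=2.1,interpolation=2))
E
```

```text
(no output)
```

View pics/top0c.png

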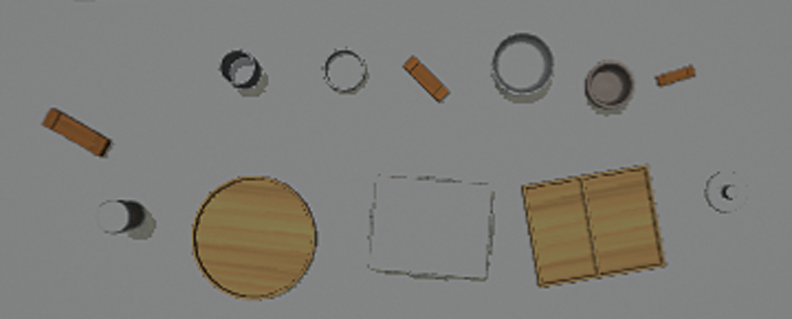

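View pics/scene0c.png

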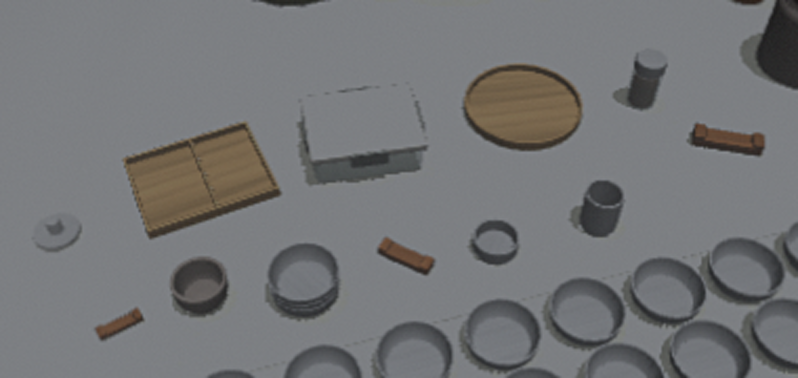

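```bash
cat > fit.py <<'E'
from h import *
from scipy.optimize import least_squares
def ring(d,z): a=np.linspace(0,2*np.pi,60);return np.c_[d/2*np.cos(a),d/2*np.sin(a),z+0*a]
def box(lx,ly,z0,z1): return np.array([[sx*lx/2,sy*ly/2,z] for sx in(1,-1) for sy in(1,-1) for z in(z0,z1)])
M={"shallow_cup":np.r_[ring(.058,0),ring(.058,.024)],"deep_cup":np.r_[ring(.048,0),ring(.048,.06)],
"bowl":np.r_[ring(.048,0),ring(.062,.014),ring(.066,.038)],"lid":np.r_[ring(.056,.007),ring(.056,.011),ring(.018,.031)],
"round_tray":np.r_[ring(.17,0),ring(.17,.016)],"divided_tray":box(.14,.174,0,.016),"rest":box(.07,.02,0,.016),
"cup_stack":np.r_[ring(.06,0),ring(.084,.046)],"shaker":np.r_[ring(.044,0),ring(.044,.082)],"glass_box":box(.13,.16,0,.056)}
def fit(n,guess,z=0,cams=("top","scene"),yaw=None):
    C=[]
    for cn in cams:
        c=read_camera(cn);g=proj(c,[[*guess,z+.01]])[0]
        for d in silhouettes(cn,n):
            ys,xs=np.nonzero(d["pixels"])
            if len(xs) and np.hypot(xs.mean()-g[0],ys.mean()-g[1])<22:
                C.append((cn,c,np.c_[xs,ys].astype(float)));break
    th=np.linspace(0,2*np.pi,24,endpoint=False);D=np.c_[np.cos(th),np.sin(th)]
    def res(p):
        r=[];a=p[2] if yaw is not None else 0
        R=np.array([[np.cos(a),-np.sin(a),0],[np.sin(a),np.cos(a),0],[0,0,1]])
        for cn,c,m in C:
            q=proj(c,M[n]@R.T+[p[0],p[1],z]); r.append((q@D.T).max(0)-(m@D.T).max(0)-0.3)
        return np.concatenate(r)
    p0=[*guess]+([yaw] if yaw is not None else [])
    s=least_squares(res,p0,loss="soft_l1",x_scale=[.01]*2+([.1] if yaw is not None else []))
    print(n,[c[0] for c in C],np.round(s.x,4),"rms px",round(float(np.sqrt((res(s.x)**2).mean())),2))
    return s.x
E
python3 - <<'E'
from fit import *
for n,g in dict(shallow_cup=(.676,.11),deep_cup=(.675,.256),bowl=(.64,-.253),lid=(.497,-.407),round_tray=(.453,.24),cup_stack=(.67,-.133),shaker=(.47,.427)).items(): fit(n,g)
fit("divided_tray",(.456,-.226),yaw=.15);fit("glass_box",(.45,0),yaw=-.1)
for g,y in [((.601,.484),-1.1),((.665,-.003),-.7),((.66,-.345),1.8)]:
    for dy in(0,): fit("rest",g,yaw=y+0)
# lengths of rests
c=read_camera("top")
for d in silhouettes("top","rest"):
    ys,xs=np.nonzero(d["pixels"])
    b=cv2.boxPoints(cv2.minAreaRect(np.c_[xs,ys].astype(np.float32)))
    w=np.array([at(c,*q,.014) for q in b]);print(d["p"],w.mean(0).round(3),np.linalg.norm(w[0]-w[1]).round(3),np.linalg.norm(w[2]-w[1]).round(3),np.degrees(np.arctan2(*(w[1]-w[0])[::-1])),np.degrees(np.arctan2(*(w[2]-w[1])[::-1])))
E
```

```text
shallow_cup ['top', 'scene'] [0.6764 0.1084] rms px 0.55
deep_cup ['top', 'scene'] [0.6781 0.2497] rms px 0.86
bowl ['top', 'scene'] [ 0.6459 -0.2502] rms px 0.81
lid ['top', 'scene'] [ 0.4968 -0.4101] rms px 0.65
round_tray ['top', 'scene'] [0.4505 0.239 ] rms px 0.59
cup_stack ['top', 'scene'] [ 0.6755 -0.1325] rms px 1.39
shaker ['top', 'scene'] [0.4838 0.4112] rms px 0.9
divided_tray ['top', 'scene'] [ 0.455  -0.2251  0.1378] rms px 0.89
glass_box ['top', 'scene'] [ 0.4591 -0.0013 -0.1009] rms px 2.67
rest ['top', 'scene'] [ 0.6008  0.4842 -2.1717] rms px 2.79
rest ['top', 'scene'] [ 0.662  -0.0019 -0.5525] rms px 5.33
rest ['scene'] [ 0.6547 -0.3423  2.3829] rms px 5.13
0.7 [0.599 0.482] 0.029 0.092 -29.92033544850455 -119.81963898632196
0.47 [ 0.659 -0.001] 0.021 0.068 -44.03230025960328 -134.34214789734568
```

>>> {"api": "play_rows", "payload": {"steps": [[[0, 0, 0, 0, 0, 0.148, 0.087], [0, 0, 0, 0, 0, 0.148, 0.087], [0, 0, 0, 0, 0, 0.148, 0.087], [0, 0, 0, 0, 0, 0.148, 0.087], [0, 0, 0, 0, 0, 0.148, 0.087], [0, 0, 0, 0, 0, 0.148, 0.087], [0, 0, 0, 0, 0, 0.148, 0.087], [0, 0, 0, 0, 0, 0.148, 0.087], [0, 0, 0, 0, 0, 0.148, 0.087], [0, 0, 0, 0, 0, 0.148, 0.087], [0, 0, 0, 0, 0, 0.148, 0.087], [0, 0, 0, 0, 0, 0.148, 0.087]]]}}

```text
time_s: 4.8
tool_pos: [0.1707, 0.6272, 0.2226]
tool_rot: [-180.0, -0.0, 62.7]
force: [-0.4, 0.6, -0.2]
grip_width: 0.0873
grasp_force: 0.0
```

```bash
cat >> h.py <<'E'
def plan(x,y,z,yaw=None):
    o=get_obs();p=o["tool_pos"];r=np.radians(o["tool_rot"])
    from scipy.spatial.transform import Rotation as Ro
    R=Ro.from_euler("xyz",r);d=R.inv().apply(np.array([x,y,z])-p)
    print("t",round(o["time_s"],1),"pos",p.round(4),"rot",o["tool_rot"].round(2),"w",round(o["grip_width"],4),"| tool shift",d.round(4),end=" ")
    if yaw is not None:
        T=Ro.from_euler("xyz",[180,0,yaw],degrees=True);print("turn",(R.inv()*T).as_rotvec().round(4))
    else: print()
E
python3 - <<'E'
from fit import *
q=fit("rest",(.66,0),yaw=.8);print(np.degrees(q[2]))
plan(q[0],q[1],.15,np.degrees(q[2]))
E
```

```text
rest ['top', 'scene'] [ 0.6618 -0.0044  0.7532] rms px 1.2
43.15640670186014
t 5.0 pos [0.1706 0.6272 0.2226] rot [180.    -0.    63.23] w 0.0872 | tool shift [-0.3427  0.7231  0.0726] turn [ 1.000e-04 -0.000e+00  3.503e-01]
```

>>> {"api": "play_rows", "payload": {"steps": [[[0, 0, 0, 0, 0, 0.11, 0.087], [0, 0, 0, 0, 0, 0.11, 0.087], [0, 0, 0, 0, 0, 0.11, 0.087], [-0.0047, 0.04, 0, 0, 0, 0, 0.087], [-0.0047, 0.04, 0, 0, 0, 0, 0.087], [-0.0047, 0.04, 0, 0, 0, 0, 0.087], [-0.0047, 0.04, 0, 0, 0, 0, 0.087], [-0.0047, 0.04, 0, 0, 0, 0, 0.087], [-0.0047, 0.04, 0, 0, 0, 0, 0.087], [-0.0047, 0.04, 0, 0, 0, 0, 0.087], [-0.0047, 0.04, 0, 0, 0, 0, 0.087], [-0.0047, 0.04, 0, 0, 0, 0, 0.087]]]}}

```text
time_s: 6.2
tool_pos: [0.3918, 0.3378, 0.2229]
tool_rot: [-180.0, -0.0, 44.3]
force: [0.8, 0.4, -0.4]
grip_width: 0.087
grasp_force: 0.0
```

>>> {"api": "play_rows", "payload": {"steps": [[[-0.0047, 0.04, 0.005, 0, 0, 0, 0.087], [-0.0047, 0.04, 0.01, 0, 0, 0, 0.087], [-0.0047, 0.04, 0.01, 0, 0, 0, 0.087], [-0.0047, 0.04, 0.01, 0, 0, 0, 0.087], [-0.0047, 0.04, 0.01, 0, 0, 0, 0.06], [-0.0047, 0.04, 0.01, 0, 0, 0, 0.05], [-0.0047, 0.04, 0.01, 0, 0, 0, 0.05], [-0.0047, 0.04, 0.01, 0, 0, 0, 0.05], [-0.0047, 0.04, 0.01, 0, 0, 0, 0.05], [-0.0047, 0.03, 0.01, 0, 0, 0, 0.05], [0, 0, 0, 0, 0, 0, 0.05], [0, 0, 0, 0, 0, 0, 0.05]]]}}

```text
time_s: 7.4
tool_pos: [0.6285, 0.0259, 0.1271]
tool_rot: [-180.0, 0.0, 44.1]
force: [-0.2, 0.3, -0.4]
grip_width: 0.0503
grasp_force: 0.0
```

```bash
python3 - <<'E'
from fit import *
plan(.6618,-.004,.06,44.5)
c=read_camera("top");cv2.imwrite("pics/a.png",cv2.resize(c["frame"][120:220,270:400,::-1],None,fx=4,fy=4,interpolation=2))
E
```

```text
t 7.4 pos [0.6285 0.0259 0.1271] rot [-1.7996e+02  4.0000e-02  4.4120e+01] w 0.0503 | tool shift [0.0032 0.0447 0.0671] turn [-0.0006  0.0008 -0.0066]
```

>>> {"api": "play_rows", "payload": {"steps": [[[0.0016, 0.0223, 0.01, 0, 0, 0, 0.05], [0.0016, 0.0223, 0.02, 0, 0, 0, 0.05], [0, 0, 0.03, 0, 0, 0, 0.05], [0, 0, 0.02, 0, 0, 0, 0.05], [0, 0, 0.01, 0, 0, 0, 0.05], [0, 0, 0, 0, 0, 0, 0.05], [0, 0, 0, 0, 0, 0, 0.05]]]}}

```text
time_s: 8.15
tool_pos: [0.6627, -0.0022, 0.0388]
tool_rot: [180.0, -0.1, 44.2]
force: [0.3, 0.2, 0.3]
grip_width: 0.0503
grasp_force: 0.0
```

```bash
python3 - <<'E'
from fit import *
plan(.6618,-.004,.005,44.5)
c=read_camera("scene");cv2.imwrite("pics/b.png",cv2.resize(c["frame"][150:270,250:400,::-1],None,fx=4,fy=4,interpolation=2))
E
```

```text
t 8.2 pos [ 0.6627 -0.0022  0.0388] rot [ 1.7996e+02 -1.0000e-01  4.4200e+01] w 0.0503 | tool shift [-0.0019  0.0007  0.0338] turn [ 0.0007 -0.0017 -0.0052]
```

View pics/b.png

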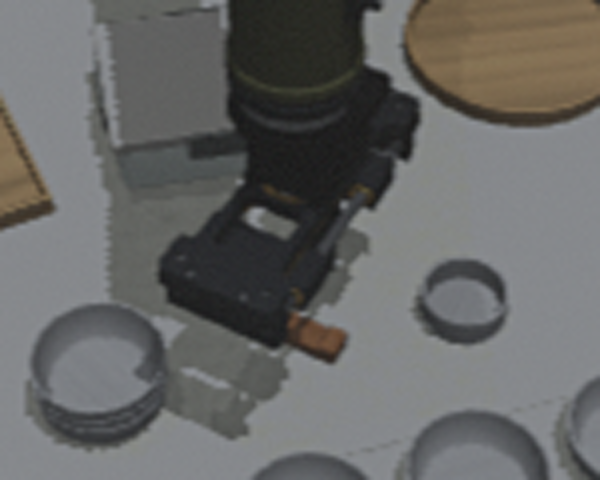

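Rest's end emerges between the fingers at crop (315,335), with the bystanders clear. I'll go down and grip.

>>> {"api": "play_rows", "payload": {"steps": [[[-0.001, 0, 0.017, 0, 0, 0, 0.05], [-0.001, 0, 0.017, 0, 0, 0, 0.05], [0, 0, 0, 0, 0, 0, 0.05], [0, 0, 0, 0, 0, 0, 0.01], [0, 0, 0, 0, 0, 0, 0.01], [0, 0, 0, 0, 0, 0, 0.01], [0, 0, 0, 0, 0, 0, 0.01], [0, 0, 0, 0, 0, 0, 0.01], [0, 0, -0.02, 0, 0, 0, 0.01], [0, 0, -0.04, 0, 0, 0, 0.01], [0, 0, -0.04, 0, 0, 0, 0.01], [0, 0, -0.02, 0, 0, 0, 0.01]]], "force": 20}}

```text
time_s: 9.4
tool_pos: [0.6623, -0.0051, 0.1276]
tool_rot: [179.8, -0.2, 44.1]
force: [-0.5, -0.0, 0.5]
grip_width: 0.0196
grasp_force: 20.0
```

```bash
python3 - <<'E'
from fit import *
plan(.4705,.221,.1)
E
```

```text
t 9.4 pos [ 0.6623 -0.0051  0.1276] rot [179.81  -0.23  44.09] w 0.0196 | tool shift [ 0.0194 -0.296   0.0267]
```

>>> {"api": "play_rows", "payload": {"steps": [[[0.0024, -0.036, 0, 0, 0, 0, 0.01], [0.0024, -0.036, 0, 0, 0, 0, 0.01], [0.0024, -0.036, 0, 0, 0, 0, 0.01], [0.0024, -0.036, 0, 0, 0, 0, 0.01], [0.0024, -0.036, 0, 0, 0, 0, 0.01], [0.0024, -0.036, 0, 0, 0, 0, 0.01], [0.0024, -0.036, 0.01, 0, 0, 0, 0.01], [0.0024, -0.036, 0.02, 0, 0, 0, 0.01], [0, 0, 0.03, 0, 0, 0, 0.01], [0, 0, 0.02, 0, 0, 0, 0.01], [0, 0, 0, 0, 0, 0, 0.01], [0, 0, 0, 0, 0, 0, 0.01]]]}}

```text
time_s: 10.6
tool_pos: [0.4742, 0.2152, 0.044]
tool_rot: [180.0, -0.0, 44.1]
force: [0.6, -0.1, -0.2]
grip_width: 0.0198
grasp_force: 20.0
```

```bash
python3 - <<'E'
from fit import *
plan(.476,.215,.011,44.1)
E
```

```text
t 10.6 pos [0.4742 0.2152 0.044 ] rot [179.98  -0.    44.07] w 0.0198 | tool shift [0.0012 0.0014 0.033 ] turn [ 0.0003 -0.     -0.0005]
```

>>> {"api": "play_rows", "payload": {"steps": [[[0, 0, 0.015, 0, 0, 0, 0.01], [0, 0, 0.01, 0, 0, 0, 0.01], [0, 0, 0.008, 0, 0, 0, 0.01], [0, 0, 0, 0, 0, 0, 0.01], [0, 0, 0, 0, 0, 0, 0.01], [0, 0, 0, 0, 0, 0, 0.032], [0, 0, 0, 0, 0, 0, 0.032], [0, 0, 0, 0, 0, 0, 0.032], [0, 0, -0.03, 0, 0, 0, 0.032], [0, 0, -0.04, 0, 0, 0, 0.032], [0, 0, -0.04, 0, 0, 0, 0.06], [0, 0, -0.03, 0, 0, 0, 0.08]]]}}

```text
time_s: 11.8
tool_pos: [0.4747, 0.2157, 0.1533]
tool_rot: [180.0, -0.2, 44.1]
force: [0.5, 0.8, -0.4]
grip_width: 0.0414
grasp_force: 0.0
```

>>> {"api": "play_rows", "payload": {"steps": [[[0, 0, 0, 0, 0, -0.134, 0.087], [0, 0, 0, 0, 0, -0.134, 0.087], [0, 0, 0, 0, 0, -0.134, 0.087], [0, 0, 0, 0, 0, -0.134, 0.087], [0, 0, 0, 0, 0, -0.134, 0.087], [0, 0, 0, 0, 0, -0.134, 0.087], [0, 0.03, 0, 0, 0, 0, 0.08], [0, 0.04, 0, 0, 0, 0, 0.08], [0, 0.04, 0, 0, 0, 0, 0.08], [0, 0.04, 0, 0, 0, 0, 0.08], [0, 0, 0, 0, 0, 0, 0.08], [0, 0, 0, 0, 0, 0, 0.08]]]}}

```text
time_s: 13.0
tool_pos: [0.624, 0.2152, 0.1497]
tool_rot: [-179.9, 0.1, 90.1]
force: [-0.7, -0.0, -0.1]
grip_width: 0.0803
grasp_force: 0.0
```

```bash
python3 - <<'E'
from fit import *
plan(.678,.250,.08,90)
c=read_camera("scene");cv2.imwrite("pics/c.png",cv2.resize(c["frame"][120:240,320:480,::-1],None,fx=4,fy=4,interpolation=2))
fit("rest",(.475,.215),z=.005,yaw=.77)
E
```

```text
t 13.0 pos [0.624  0.2152 0.1497] rot [-1.7993e+02  9.0000e-02  9.0110e+01] w 0.0803 | tool shift [0.0348 0.0541 0.0696] turn [-0.0012  0.0016  0.0019]
rest ['top', 'scene'] [0.4745 0.2165 0.7853] rms px 0.83
```

View pics/c.png

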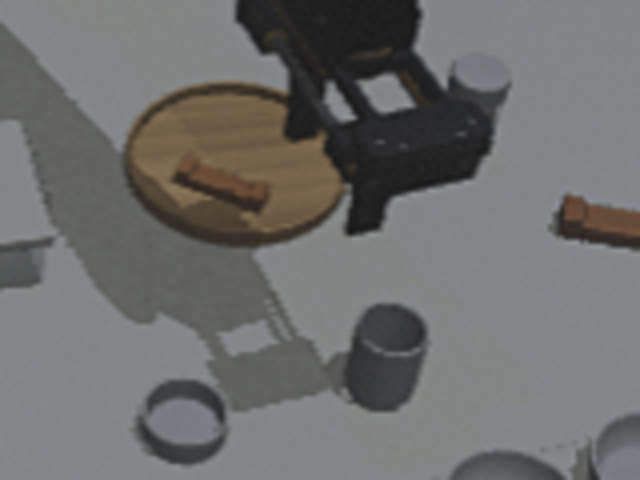

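The rest lies flat in the round tray at crop (220,183). Deep cup next.

>>> {"api": "play_rows", "payload": {"steps": [[[0.0174, 0.027, 0, 0, 0, 0, 0.08], [0.0174, 0.027, 0, 0, 0, 0, 0.08], [0, 0, 0.03, 0, 0, 0, 0.08], [0, 0, 0.03, 0, 0, 0, 0.08], [0, 0, 0, 0, 0, 0, 0.08], [0, 0, 0, 0, 0, 0, 0.08]]]}}

```text
time_s: 13.85
tool_pos: [0.6772, 0.2512, 0.0911]
tool_rot: [-180.0, -0.0, 90.2]
force: [-0.7, -0.1, -0.0]
grip_width: 0.08
grasp_force: 0.0
```

```bash
python3 - <<'E'
from fit import *
plan(.678,.250,.022,90)
E
```

```text
t 13.8 pos [0.6772 0.2512 0.0911] rot [-1.7997e+02 -2.0000e-02  9.0200e+01] w 0.08 | tool shift [-0.0012  0.0009  0.0691] turn [-0.0005 -0.0003  0.0035]
```

>>> {"api": "play_rows", "payload": {"steps": [[[-0.001, 0.001, 0.025, 0, 0, 0, 0.08], [0, 0, 0.025, 0, 0, 0, 0.08], [0, 0, 0.019, 0, 0, 0, 0.08], [0, 0, 0, 0, 0, 0, 0.08], [0, 0, 0, 0, 0, 0, 0.035], [0, 0, 0, 0, 0, 0, 0.035], [0, 0, 0, 0, 0, 0, 0.035], [0, 0, 0, 0, 0, 0, 0.035], [0, 0, 0, 0, 0, 0, 0.035], [0, 0, 0, 0, 0, 0, 0.035]]], "force": 20}}

```text
time_s: 14.85
tool_pos: [0.679, 0.25, 0.0221]
tool_rot: [180.0, -0.0, 90.2]
force: [-1.2, -0.1, 2.0]
grip_width: 0.0472
grasp_force: 20.0
```

>>> {"api": "play_rows", "payload": {"steps": [[[0, 0, -0.02, 0, 0, 0, 0.035], [0, 0, -0.04, 0, 0, 0, 0.035], [0, 0, -0.03, 0, 0, 0, 0.035], [0, 0, 0, 0, 0, 0, 0.035], [0, 0, 0, 0, 0, 0, 0.035]]]}}

```text
time_s: 15.35
tool_pos: [0.679, 0.25, 0.112]
tool_rot: [180.0, -0.0, 90.2]
force: [0.8, 1.0, -2.1]
grip_width: 0.0465
grasp_force: 20.0
```

```bash
python3 - <<'E'
from fit import *
plan(.426,.263,.1,90)
E
```

```text
t 15.3 pos [0.679 0.25  0.112] rot [ 1.7995e+02 -4.0000e-02  9.0170e+01] w 0.0465 | tool shift [ 0.0138 -0.2529  0.0118] turn [ 0.0008 -0.0006  0.003 ]
```

>>> {"api": "play_rows", "payload": {"steps": [[[0.0017, -0.0316, 0, 0, 0, 0, 0.035], [0.0017, -0.0316, 0, 0, 0, 0, 0.035], [0.0017, -0.0316, 0, 0, 0, 0, 0.035], [0.0017, -0.0316, 0, 0, 0, 0, 0.035], [0.0017, -0.0316, 0, 0, 0, 0, 0.035], [0.0017, -0.0316, 0, 0, 0, 0, 0.035], [0.0017, -0.0316, 0.01, 0, 0, 0, 0.035], [0.0017, -0.0316, 0.01, 0, 0, 0, 0.035], [0, 0, 0.02, 0, 0, 0, 0.035], [0, 0, 0.02, 0, 0, 0, 0.035], [0, 0, 0, 0, 0, 0, 0.035], [0, 0, 0, 0, 0, 0, 0.035]]]}}

```text
time_s: 16.55
tool_pos: [0.4252, 0.2619, 0.0507]
tool_rot: [-179.9, 0.1, 90.2]
force: [-0.1, 0.4, -1.4]
grip_width: 0.0463
grasp_force: 20.0
```

```bash
python3 - <<'E'
from fit import *
plan(.426,.263,.028,90)
E
```

```text
t 16.6 pos [0.4252 0.2619 0.0507] rot [-1.7991e+02  1.2000e-01  9.0160e+01] w 0.0463 | tool shift [0.0011 0.0008 0.0227] turn [-0.0016  0.0021  0.0028]
```

>>> {"api": "play_rows", "payload": {"steps": [[[0.001, 0, 0.01, 0, 0, 0, 0.035], [0, 0, 0.008, 0, 0, 0, 0.035], [0, 0, 0.005, 0, 0, 0, 0.035], [0, 0, 0, 0, 0, 0, 0.035], [0, 0, 0, 0, 0, 0, 0.035], [0, 0, 0, 0, 0, 0, 0.07], [0, 0, 0, 0, 0, 0, 0.07], [0, 0, 0, 0, 0, 0, 0.07], [0, 0, -0.03, 0, 0, 0, 0.07], [0, 0, -0.04, 0, 0, 0, 0.07], [0, 0, -0.04, 0, 0, 0, 0.07], [0, 0, -0.03, 0, 0, 0, 0.07]]]}}

```text
time_s: 17.75
tool_pos: [0.4267, 0.264, 0.1714]
tool_rot: [179.9, -0.1, 90.2]
force: [0.3, 0.3, -0.1]
grip_width: 0.0701
grasp_force: 0.0
```

```bash
python3 - <<'E'
from fit import *
plan(.4968,-.4101,.168,90)
E
```

```text
t 17.8 pos [0.4267 0.264  0.1714] rot [ 1.7988e+02 -1.3000e-01  9.0160e+01] w 0.0701 | tool shift [-0.6743  0.0683  0.002 ] turn [ 0.0021 -0.0022  0.0027]
```

>>> {"api": "play_rows", "payload": {"steps": [[[-0.02, 0.012, 0, 0, 0, 0, 0.07], [-0.04, 0.012, 0, 0, 0, 0, 0.07], [-0.04, 0.012, 0, 0, 0, 0, 0.07], [-0.04, 0.012, 0, 0, 0, 0, 0.07], [-0.04, 0.01, 0, 0, 0, 0, 0.07], [-0.04, 0.01, 0, 0, 0, 0, 0.07], [-0.04, 0, 0, 0, 0, 0, 0.07], [-0.04, 0, 0, 0, 0, 0, 0.06], [-0.04, 0, 0, 0, 0, 0, 0.06], [-0.04, 0, 0, 0, 0, 0, 0.06], [-0.04, 0, 0, 0, 0, 0, 0.06], [-0.04, 0, 0, 0, 0, 0, 0.06]]]}}

```text
time_s: 18.95
tool_pos: [0.4954, -0.1974, 0.169]
tool_rot: [179.9, -0.1, 90.2]
force: [0.5, -0.1, -0.6]
grip_width: 0.0603
grasp_force: 0.0
```

>>> {"api": "play_rows", "payload": {"steps": [[[-0.04, 0, 0, 0, 0, 0, 0.05], [-0.04, 0, 0, 0, 0, 0, 0.05], [-0.04, 0, 0, 0, 0, 0, 0.05], [-0.04, 0, 0.02, 0, 0, 0, 0.05], [-0.04, 0, 0.02, 0, 0, 0, 0.05], [-0.014, 0, 0.02, 0, 0, 0, 0.05], [0, 0, 0.02, 0, 0, 0, 0.05], [0, 0, 0, 0, 0, 0, 0.05], [0, 0, 0, 0, 0, 0, 0.05]]]}}

```text
time_s: 19.85
tool_pos: [0.4962, -0.4097, 0.0887]
tool_rot: [-180.0, -0.0, 90.2]
force: [0.2, 0.7, 0.1]
grip_width: 0.0503
grasp_force: 0.0
```

```bash
python3 - <<'E'
from fit import *
plan(.4968,-.4101,.014,90)
fit("deep_cup",(.427,.264),z=.005);fit("round_tray",(.4505,.239))
c=read_camera("scene");cv2.imwrite("pics/d.png",cv2.resize(c["frame"][110:270,120:420,::-1],None,fx=2.6,fy=2.6,interpolation=2))
E
```

```text
t 19.9 pos [ 0.4962 -0.4097  0.0887] rot [-1.7999e+02 -2.0000e-02  9.0200e+01] w 0.0503 | tool shift [-0.0004  0.0006  0.0747] turn [-0.0003 -0.0004  0.0035]
deep_cup ['top', 'scene'] [0.4242 0.2626] rms px 0.52
round_tray ['top', 'scene'] [0.4501 0.2386] rms px 0.61
```

View pics/d.png

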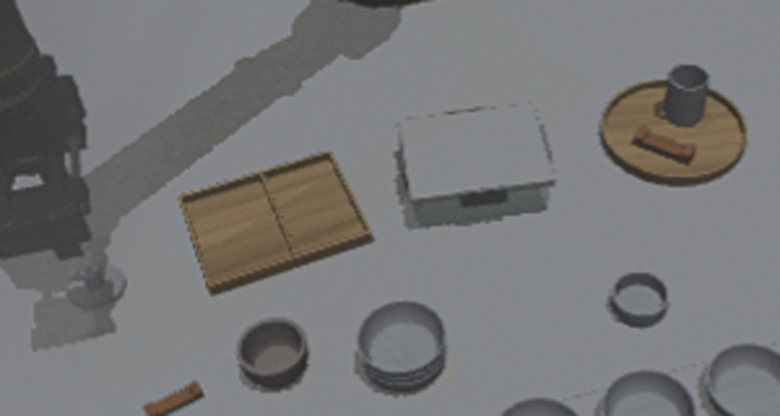

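>>> {"api": "play_rows", "payload": {"steps": [[[0, 0, 0.025, 0, 0, 0, 0.05], [0, 0, 0.025, 0, 0, 0, 0.05], [0, 0, 0.015, 0, 0, 0, 0.05], [0, 0, 0.0095, 0, 0, 0, 0.05], [0, 0, 0, 0, 0, 0, 0.05], [0, 0, 0, 0, 0, 0, 0.005], [0, 0, 0, 0, 0, 0, 0.005], [0, 0, 0, 0, 0, 0, 0.005], [0, 0, 0, 0, 0, 0, 0.005], [0, 0, 0, 0, 0, 0, 0.005], [0, 0, 0, 0, 0, 0, 0.005], [0, 0, 0, 0, 0, 0, 0.005]]], "force": 20}}

```text
time_s: 21.5
tool_pos: [0.4962, -0.4101, 0.0144]
tool_rot: [180.0, 0.0, 90.2]
force: [0.1, 0.6, 2.8]
grip_width: 0.0172
grasp_force: 20.0
```

>>> {"api": "play_rows", "payload": {"steps": [[[0, 0, -0.03, 0, 0, 0, 0.005], [0, 0, -0.04, 0, 0, 0, 0.005], [0, 0, -0.04, 0, 0, 0, 0.005], [0, 0, -0.04, 0, 0, 0, 0.005], [0, 0, 0, 0, 0, 0, 0.005], [0, 0, 0, 0, 0, 0, 0.005]]]}}

```text
time_s: 22.1
tool_pos: [0.4962, -0.4102, 0.1646]
tool_rot: [179.9, 0.0, 90.2]
force: [-0.7, -0.1, -1.9]
grip_width: 0.0172
grasp_force: 20.0
```

```bash
python3 - <<'E'
from fit import *
plan(.425,.2632,.15,90)
E
```

```text
t 22.1 pos [ 0.4962 -0.4102  0.1646] rot [1.7992e+02 1.0000e-02 9.0170e+01] w 0.0172 | tool shift [ 0.6736 -0.0692  0.0143] turn [0.0014 0.0003 0.003 ]
```

>>> {"api": "play_rows", "payload": {"steps": [[[0.02, 0, 0, 0, 0, 0, 0.005], [0.04, 0, 0, 0, 0, 0, 0.005], [0.04, 0, 0, 0, 0, 0, 0.005], [0.04, 0, 0, 0, 0, 0, 0.005], [0.04, 0, 0, 0, 0, 0, 0.005], [0.04, 0, 0, 0, 0, 0, 0.005], [0.04, 0, 0, 0, 0, 0, 0.005], [0.04, 0, 0, 0, 0, 0, 0.005], [0.04, 0, 0, 0, 0, 0, 0.005], [0.04, 0, 0, 0, 0, 0, 0.005], [0.04, 0, 0, 0, 0, 0, 0.005], [0.04, 0, 0, 0, 0, 0, 0.005]]]}}

```text
time_s: 23.3
tool_pos: [0.4929, 0.0519, 0.1625]
tool_rot: [-179.9, 0.0, 90.2]
force: [0.5, -0.1, -0.8]
grip_width: 0.0174
grasp_force: 20.0
```

>>> {"api": "play_rows", "payload": {"steps": [[[0.04, -0.012, 0, 0, 0, 0, 0.005], [0.04, -0.012, 0, 0, 0, 0, 0.005], [0.04, -0.012, 0, 0, 0, 0, 0.005], [0.04, -0.012, 0, 0, 0, 0, 0.005], [0.04, -0.012, 0, 0, 0, 0, 0.005], [0.014, -0.01, 0, 0, 0, 0, 0.005], [0, 0, 0.02, 0, 0, 0, 0.005], [0, 0, 0.02, 0, 0, 0, 0.005], [0, 0, 0, 0, 0, 0, 0.005], [0, 0, 0, 0, 0, 0, 0.005], [0, 0, 0, 0, 0, 0, 0.005]]]}}

```text
time_s: 24.4
tool_pos: [0.4242, 0.2637, 0.1245]
tool_rot: [180.0, -0.0, 90.2]
force: [0.4, 0.3, -0.8]
grip_width: 0.0174
grasp_force: 20.0
```

```bash
python3 - <<'E'
from fit import *
plan(.4255,.2633,.09,90)
z=get_obs()["tool_pos"][2]-.0144
c=read_camera("scene")
q=fit("lid",(.4255,.2633),z=z,cams=("scene",));fit("deep_cup",(.4255,.2633),z=.005,cams=("scene",))
cv2.imwrite("pics/e.png",cv2.resize(c["frame"][100:200,330:450,::-1],None,fx=5,fy=5,interpolation=2))
E
```

```text
t 24.4 pos [0.4242 0.2637 0.1245] rot [ 1.7998e+02 -2.0000e-02  9.0150e+01] w 0.0174 | tool shift [-0.0004  0.0013  0.0345] turn [ 0.0004 -0.0003  0.0027]Traceback (most recent call last):
  File "<stdin>", line 5, in <module>
  File "fit.py", line 25, in fit
    s=least_squares(res,p0,loss="soft_l1",x_scale=[.01]*2+([.1] if yaw is not None else []))
    return func(*args, **kwargs)
    vector_fun = VectorFunction(
        fun_wrapped,
    ...<6 lines>...
        workers=workers
    )
    self._update_fun()
    ~~~~~~~~~~~~~~~~^^
    self.f = self.fun_wrapped(xp_copy(self.x))
             ~~~~~~~~~~~~~~~~^^^^^^^^^^^^^^^^^
    return np.atleast_1d(self.fun(x))
                         ~~~~~~~~^^^
    return self.f(x, *self.args, **self.kwargs)
           ~~~~~~^^^^^^^^^^^^^^^^^^^^^^^^^^^^^^
  File "fit.py", line 23, in res
    return np.concatenate(r)
           ~~~~~~~~~~~~~~^^^
ValueError: need at least one array to concatenate
```

```bash
python3 - <<'E'
from fit import *
p=get_obs()["tool_pos"];c=read_camera("scene")
f=6;im=cv2.resize(c["frame"][105:195,340:440,::-1],None,fx=f,fy=f,interpolation=2)
im=cv2.convertScaleAbs(im,alpha=1.8)
def dr(P,col):
    q=((proj(c,P)-[340,105]+.5)*f).astype(int);cv2.polylines(im,[q],1,col,1)
dr(ring(.056,p[2]-.0144+.007)+[p[0],p[1],0],(0,255,0))
dr(ring(.048,.065)+[.4255,.2633,0],(0,0,255))
cv2.imwrite("pics/e.png",im)
E
```

```text
(no output)
```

View pics/e.png

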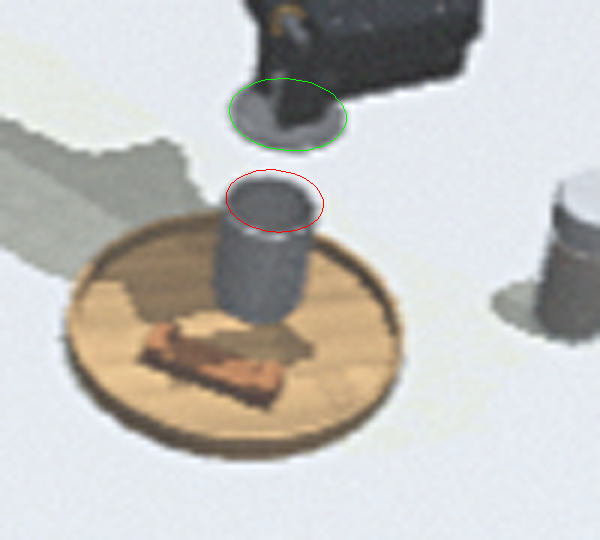

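```bash
python3 - <<'E'
from fit import *
for cs in (("scene",),("top",)):
    for z in (0,.005): fit("deep_cup",(.4255,.2633),z=z,cams=cs)
fit("round_tray",(.45,.239),cams=("scene",));fit("round_tray",(.45,.239),cams=("top",))
fit("rest",(.4745,.2165),z=.005,yaw=.78,cams=("scene",));fit("rest",(.4745,.2165),z=.005,yaw=.78,cams=("top",))
E
```

```text
deep_cup ['scene'] [0.4229 0.264 ] rms px 0.27
deep_cup ['scene'] [0.4254 0.2612] rms px 1.26Traceback (most recent call last):
  File "<stdin>", line 3, in <module>
  File "fit.py", line 25, in fit
    s=least_squares(res,p0,loss="soft_l1",x_scale=[.01]*2+([.1] if yaw is not None else []))
    return func(*args, **kwargs)
    vector_fun = VectorFunction(
        fun_wrapped,
    ...<6 lines>...
        workers=workers
    )
    self._update_fun()
    ~~~~~~~~~~~~~~~~^^
    self.f = self.fun_wrapped(xp_copy(self.x))
             ~~~~~~~~~~~~~~~~^^^^^^^^^^^^^^^^^
    return np.atleast_1d(self.fun(x))
                         ~~~~~~~~^^^
    return self.f(x, *self.args, **self.kwargs)
           ~~~~~~^^^^^^^^^^^^^^^^^^^^^^^^^^^^^^
  File "fit.py", line 23, in res
    return np.concatenate(r)
           ~~~~~~~~~~~~~~^^^
ValueError: need at least one array to concatenate
```

```bash
python3 - <<'E'
from fit import *
p=get_obs()["tool_pos"];c=read_camera("scene")
f=6;base=cv2.convertScaleAbs(cv2.resize(c["frame"][115:170,365:405,::-1],None,fx=f*1.6,fy=f*1.6,interpolation=2),alpha=1.8);f*=1.6
out=[]
for x,y in [(.4235,.2615),(.425,.260)]:
    im=base.copy()
    def dr(P,col):
        q=((proj(c,P)-[365,115]+.5)*f).astype(int);cv2.polylines(im,[q],1,col,1)
    dr(ring(.056,p[2]-.0144+.007)+[p[0],p[1],0],(0,255,0))
    dr(ring(.048,.065)+[x,y,0],(0,0,255));dr(ring(.048,.005)+[x,y,0],(0,0,255))
    out.append(im)
cv2.imwrite("pics/f.png",np.hstack(out))
E
```

```text
(no output)
```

View pics/f.png

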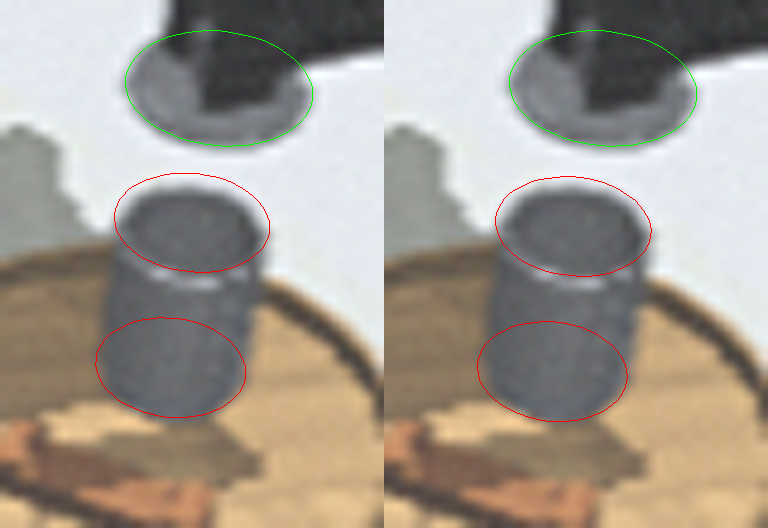

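>>> {"api": "play_rows", "payload": {"steps": [[[-0.0017, 0.001, 0.02, 0, 0, 0, 0.005], [0, 0, 0.018, 0, 0, 0, 0.005], [0, 0, 0.005, 0, 0, 0, 0.005], [0, 0, 0.003, 0, 0, 0, 0.005], [0, 0, 0.002, 0, 0, 0, 0.005], [0, 0, 0.001, 0, 0, 0, 0.005], [0, 0, 0, 0, 0, 0, 0.005], [0, 0, 0, 0, 0, 0, 0.005]]]}}

```text
time_s: 25.75
tool_pos: [0.4253, 0.2622, 0.0755]
tool_rot: [180.0, -0.0, 90.2]
force: [0.1, -0.5, -0.6]
grip_width: 0.0172
grasp_force: 20.0
```

>>> {"api": "play_rows", "payload": {"steps": [[[0, 0, 0.001, 0, 0, 0, 0.005], [0, 0, 0.001, 0, 0, 0, 0.005], [0, 0, 0.0008, 0, 0, 0, 0.005], [0, 0, 0, 0, 0, 0, 0.005], [0, 0, 0, 0, 0, 0, 0.005], [0, 0, 0, 0, 0, 0, 0.005]]]}}

```text
time_s: 26.35
tool_pos: [0.425, 0.2621, 0.0723]
tool_rot: [180.0, -0.0, 90.2]
force: [-1.1, 0.4, 0.4]
grip_width: 0.0174
grasp_force: 20.0
```

>>> {"api": "play_rows", "payload": {"steps": [[[0, 0, 0, 0, 0, 0, 0.025], [0, 0, 0, 0, 0, 0, 0.04], [0, 0, 0, 0, 0, 0, 0.04], [0, 0, 0, 0, 0, 0, 0.04], [0, 0, -0.02, 0, 0, 0, 0.04], [0, 0, -0.03, 0, 0, 0, 0.04], [0, 0, -0.04, 0, 0, 0, 0.06], [0, 0.04, 0, 0, 0, 0, 0.08], [0, 0.04, 0, 0, 0, 0, 0.08], [0, 0.04, 0, 0, 0, 0, 0.08], [-0.03, 0.04, 0, 0, 0, 0, 0.08], [-0.03, 0.04, 0, 0, 0, 0, 0.08]]]}}

```text
time_s: 27.55
tool_pos: [0.6262, 0.2035, 0.1617]
tool_rot: [-180.0, 0.0, 90.4]
force: [-0.5, 0.7, 0.7]
grip_width: 0.0766
grasp_force: 0.0
```

>>> {"api": "play_rows", "payload": {"steps": [[[-0.03, 0.02, 0, 0, 0, 0, 0.08], [-0.03, 0.015, 0.02, 0, 0, 0, 0.08], [-0.03, 0.015, 0.03, 0, 0, 0, 0.08], [0, 0, 0.03, 0, 0, 0, 0.08], [0, 0, 0, 0, 0, 0, 0.08], [0, 0, 0, 0, 0, 0, 0.08]]]}}

```text
time_s: 28.15
tool_pos: [0.6751, 0.1139, 0.0821]
tool_rot: [-179.9, -0.0, 90.2]
force: [-0.6, 1.0, 0.5]
grip_width: 0.0801
grasp_force: 0.0
```

```bash
python3 - <<'E'
from fit import *
plan(.6764,.1084,.012,90)
c=read_camera("scene")
cv2.imwrite("pics/g.png",cv2.convertScaleAbs(cv2.resize(c["frame"][105:245,340:440,::-1],None,fx=4,fy=4,interpolation=2),alpha=1.8))
try: fit("lid",(.425,.262),z=.058,cams=("scene",))
except Exception: print("no lid")
E
```

```text
t 28.1 pos [0.6751 0.1139 0.0821] rot [-1.7993e+02 -2.0000e-02  9.0240e+01] w 0.0801 | tool shift [-0.0055  0.0014  0.0701] turn [-0.0011 -0.0004  0.0041]
no lid
```

View pics/g.png

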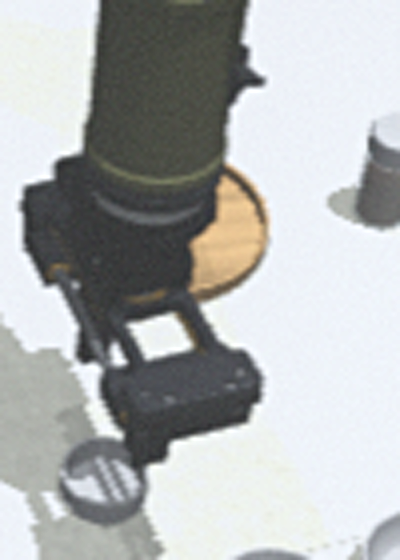

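The arm hides the round tray for now, so I'll check the lid later. The shallow cup sits below the fingers at crop (103,480), so I'll grasp it.

>>> {"api": "play_rows", "payload": {"steps": [[[-0.0055, 0.0012, 0.01, 0, 0, 0, 0.08], [0, 0, 0.025, 0, 0, 0, 0.08], [0, 0, 0.025, 0, 0, 0, 0.08], [0, 0, 0.009, 0, 0, 0, 0.08], [0, 0, 0, 0, 0, 0, 0.08], [0, 0, 0, 0, 0, 0, 0.045], [0, 0, 0, 0, 0, 0, 0.045], [0, 0, 0, 0, 0, 0, 0.045], [0, 0, 0, 0, 0, 0, 0.045], [0, 0, 0, 0, 0, 0, 0.045]]], "force": 20}}

```text
time_s: 29.3
tool_pos: [0.6773, 0.1074, 0.0143]
tool_rot: [179.9, -0.0, 90.2]
force: [-0.7, -0.1, 3.9]
grip_width: 0.0574
grasp_force: 20.0
```

>>> {"api": "play_rows", "payload": {"steps": [[[0, 0, -0.03, 0, 0, 0, 0.045], [0, 0, -0.04, 0, 0, 0, 0.045], [0, 0, -0.04, 0, 0, 0, 0.045], [0, 0, -0.02, 0, 0, 0, 0.045], [0, 0, 0, 0, 0, 0, 0.045], [0, 0, 0, 0, 0, 0, 0.045]]]}}

```text
time_s: 29.9
tool_pos: [0.6763, 0.1074, 0.1428]
tool_rot: [-180.0, -0.0, 90.2]
force: [0.2, 0.3, -1.4]
grip_width: 0.0575
grasp_force: 20.0
```

```bash
python3 - <<'E'
from fit import *
x,y,a=.455,-.2251,.1378
w=lambda u,v:(x+u*np.cos(a)-v*np.sin(a),y+u*np.sin(a)+v*np.cos(a))
print("narrow",w(0,.045),"wide",w(0,-.04))
plan(*w(0,.045),.1,90)
E
```

```text
narrow (np.float64(0.4488186063417948), np.float64(-0.18052657324770394)) wide (np.float64(0.46049457214062683), np.float64(-0.2647208237798187))
t 29.9 pos [0.6763 0.1074 0.1428] rot [-1.7998e+02 -2.0000e-02  9.0180e+01] w 0.0575 | tool shift [-0.2872 -0.2284  0.0428] turn [-0.0004 -0.0003  0.0031]
```

>>> {"api": "play_rows", "payload": {"steps": [[[-0.0287, -0.0228, 0, 0, 0, 0, 0.045], [-0.0287, -0.0228, 0, 0, 0, 0, 0.045], [-0.0287, -0.0228, 0, 0, 0, 0, 0.045], [-0.0287, -0.0228, 0, 0, 0, 0, 0.045], [-0.0287, -0.0228, 0, 0, 0, 0, 0.045], [-0.0287, -0.0228, 0, 0, 0, 0, 0.045], [-0.0287, -0.0228, 0, 0, 0, 0, 0.045], [-0.0287, -0.0228, 0, 0, 0, 0, 0.045], [-0.0287, -0.0228, 0.02, 0, 0, 0, 0.045], [-0.0287, -0.0228, 0.03, 0, 0, 0, 0.045], [0, 0, 0.03, 0, 0, 0, 0.045], [0, 0, 0, 0, 0, 0, 0.045]]]}}

```text
time_s: 31.1
tool_pos: [0.4444, -0.1797, 0.0589]
tool_rot: [-179.4, -0.1, 90.0]
force: [-0.6, 1.3, -0.4]
grip_width: 0.0569
grasp_force: 20.0
```

```bash
python3 - <<'E'
from fit import *
plan(.4488,-.1805,.02,90)
fit("divided_tray",(.455,-.225),yaw=.138)
c=read_camera("scene")
cv2.imwrite("pics/i.png",cv2.convertScaleAbs(cv2.resize(c["frame"][105:235,180:420,::-1],None,fx=3.3,fy=3.3,interpolation=2),alpha=1.8))
E
```

```text
t 31.1 pos [ 0.4444 -0.1797  0.0589] rot [-1.7945e+02 -5.0000e-02  9.0020e+01] w 0.0569 | tool shift [-0.0008  0.0048  0.0389] turn [-0.0097 -0.0009  0.0004]
divided_tray ['top', 'scene'] [ 0.4564 -0.2249  0.1433] rms px 6.21
```

View pics/i.png

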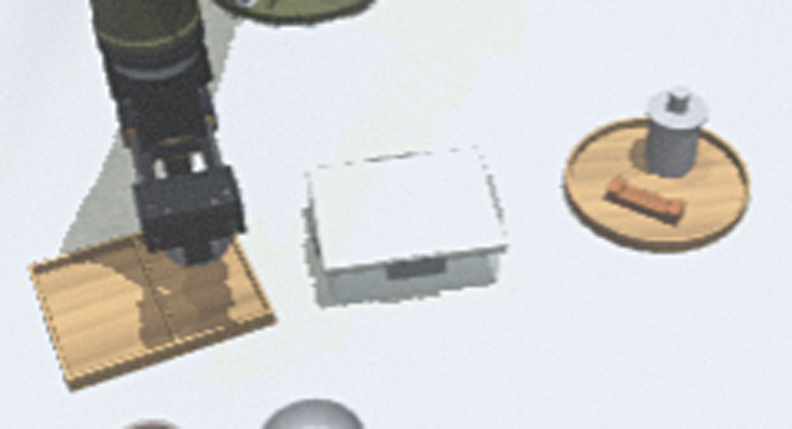

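Lid sits level on the cup at crop (677,110). I'll lower the shallow cup into the narrower well.

>>> {"api": "play_rows", "payload": {"steps": [[[0, 0.004, 0.015, 0, 0, 0, 0.045], [0, 0, 0.012, 0, 0, 0, 0.045], [0, 0, 0.006, 0, 0, 0, 0.045], [0, 0, 0.005, 0, 0, 0, 0.045], [0, 0, 0, 0, 0, 0, 0.045], [0, 0, 0, 0, 0, 0, 0.045]]]}}

```text
time_s: 31.95
tool_pos: [0.4536, -0.1805, 0.0255]
tool_rot: [180.0, 0.0, 90.2]
force: [-0.1, -1.0, 0.0]
grip_width: 0.0571
grasp_force: 20.0
```

>>> {"api": "play_rows", "payload": {"steps": [[[0, -0.003, 0.003, 0, 0, 0, 0.045], [0, 0, 0.0025, 0, 0, 0, 0.045], [0, 0, 0, 0, 0, 0, 0.045], [0, 0, 0, 0, 0, 0, 0.045], [0, 0, 0, 0, 0, 0, 0.07], [0, 0, 0, 0, 0, 0, 0.07], [0, 0, 0, 0, 0, 0, 0.07], [0, 0, -0.03, 0, 0, 0, 0.07], [0, 0, -0.04, 0, 0, 0, 0.087], [0, 0, -0.04, 0, 0, 0, 0.087], [0, 0, -0.02, 0, 0, 0, 0.087]]]}}

```text
time_s: 33.05
tool_pos: [0.452, -0.1813, 0.1529]
tool_rot: [179.7, -0.0, 90.1]
force: [-0.9, 0.6, 0.6]
grip_width: 0.084
grasp_force: 0.0
```

```bash
python3 - <<'E'
from fit import *
plan(.6459,-.2502,.1,90)
E
```

```text
t 33.0 pos [ 0.452  -0.1813  0.1529] rot [ 1.7973e+02 -2.0000e-02  9.0130e+01] w 0.084 | tool shift [-0.0694  0.1935  0.0538] turn [ 0.0047 -0.0003  0.0023]
```

>>> {"api": "play_rows", "payload": {"steps": [[[-0.0139, 0.0387, 0, 0, 0, 0, 0.087], [-0.0139, 0.0387, 0, 0, 0, 0, 0.087], [-0.0139, 0.0387, 0, 0, 0, 0, 0.087], [-0.0139, 0.0387, 0, 0, 0, 0, 0.087], [-0.0139, 0.0387, 0.02, 0, 0, 0, 0.087], [0, 0, 0.03, 0, 0, 0, 0.087], [0, 0, 0.02, 0, 0, 0, 0.087], [0, 0, 0, 0, 0, 0, 0.087], [0, 0, 0, 0, 0, 0, 0.087]]]}}

```text
time_s: 33.95
tool_pos: [0.6442, -0.2494, 0.08]
tool_rot: [-180.0, 0.0, 90.2]
force: [0.1, -0.8, 0.5]
grip_width: 0.087
grasp_force: 0.0
```

```bash
python3 - <<'E'
from fit import *
plan(.6459,-.2502,.017,90)
fit("shallow_cup",(.452,-.181),z=.005);fit("divided_tray",(.455,-.225),yaw=.138)
E
```

```text
t 34.0 pos [ 0.6442 -0.2494  0.08  ] rot [-1.7998e+02  1.0000e-02  9.0170e+01] w 0.087 | tool shift [-0.0008  0.0018  0.063 ] turn [-0.0003  0.0001  0.003 ]
shallow_cup ['scene'] [ 0.4493 -0.1808] rms px 0.4
divided_tray ['top', 'scene'] [ 0.4543 -0.222   0.1461] rms px 8.4
```

>>> {"api": "play_rows", "payload": {"steps": [[[-0.001, 0.0018, 0.015, 0, 0, 0, 0.087], [0, 0, 0.02, 0, 0, 0, 0.087], [0, 0, 0.018, 0, 0, 0, 0.087], [0, 0, 0.01, 0, 0, 0, 0.087], [0, 0, 0, 0, 0, 0, 0.087], [0, 0, 0, 0, 0, 0, 0.055], [0, 0, 0, 0, 0, 0, 0.055], [0, 0, 0, 0, 0, 0, 0.055], [0, 0, 0, 0, 0, 0, 0.055], [0, 0, 0, 0, 0, 0, 0.055]]], "force": 25}}

```text
time_s: 35.35
tool_pos: [0.6461, -0.2506, 0.0176]
tool_rot: [180.0, 0.0, 90.2]
force: [-0.9, 0.9, 4.1]
grip_width: 0.0652
grasp_force: 25.0
```

>>> {"api": "play_rows", "payload": {"steps": [[[0, 0, -0.02, 0, 0, 0, 0.055], [0, 0, -0.03, 0, 0, 0, 0.055], [0, 0, -0.03, 0, 0, 0, 0.055], [0, 0, -0.02, 0, 0, 0, 0.055], [0, 0, 0, 0, 0, 0, 0.055], [0, 0, 0, 0, 0, 0, 0.055]]]}}

```text
time_s: 35.95
tool_pos: [0.6461, -0.25, 0.1169]
tool_rot: [180.0, -0.0, 90.2]
force: [-0.9, 0.8, -3.2]
grip_width: 0.0648
grasp_force: 25.0
```

```bash
python3 - <<'E'
from fit import *
plan(.4605,-.2647,.1,90)
E
```

```text
t 36.0 pos [ 0.6461 -0.25    0.1169] rot [ 1.7996e+02 -3.0000e-02  9.0180e+01] w 0.0648 | tool shift [-0.0141 -0.1856  0.0168] turn [ 0.0007 -0.0005  0.0032]
```

>>> {"api": "play_rows", "payload": {"steps": [[[-0.0018, -0.0232, 0, 0, 0, 0, 0.055], [-0.0018, -0.0232, 0, 0, 0, 0, 0.055], [-0.0018, -0.0232, 0, 0, 0, 0, 0.055], [-0.0018, -0.0232, 0, 0, 0, 0, 0.055], [-0.0018, -0.0232, 0, 0, 0, 0, 0.055], [-0.0018, -0.0232, 0, 0, 0, 0, 0.055], [-0.0018, -0.0232, 0, 0, 0, 0, 0.055], [-0.0018, -0.0232, 0.01, 0, 0, 0, 0.055], [0, 0, 0.02, 0, 0, 0, 0.055], [0, 0, 0.02, 0, 0, 0, 0.055], [0, 0, 0, 0, 0, 0, 0.055], [0, 0, 0, 0, 0, 0, 0.055]]]}}

```text
time_s: 37.15
tool_pos: [0.4596, -0.265, 0.0661]
tool_rot: [-179.9, -0.0, 90.2]
force: [-0.2, 0.7, -2.4]
grip_width: 0.0655
grasp_force: 25.0
```

```bash
python3 - <<'E'
from fit import *
plan(.4605,-.2647,.0235,90)
E
```

```text
t 37.1 pos [ 0.4596 -0.265   0.0661] rot [-1.7988e+02 -1.0000e-02  9.0160e+01] w 0.0655 | tool shift [0.0003 0.001  0.0426] turn [-0.0022 -0.0002  0.0028]
```

>>> {"api": "play_rows", "payload": {"steps": [[[0, 0, 0.012, 0, 0, 0, 0.055], [0, 0, 0.012, 0, 0, 0, 0.055], [0, 0, 0.009, 0, 0, 0, 0.055], [0, 0, 0.005, 0, 0, 0, 0.055], [0, 0, 0.003, 0, 0, 0, 0.055], [0, 0, 0.0015, 0, 0, 0, 0.055], [0, 0, 0, 0, 0, 0, 0.055], [0, 0, 0, 0, 0, 0, 0.055]]]}}

```text
time_s: 37.95
tool_pos: [0.4607, -0.2654, 0.0245]
tool_rot: [180.0, 0.0, 90.2]
force: [-0.2, -0.1, -1.4]
grip_width: 0.0648
grasp_force: 25.0
```

>>> {"api": "play_rows", "payload": {"steps": [[[0, 0, 0.001, 0, 0, 0, 0.055], [0, 0, 0.0007, 0, 0, 0, 0.055], [0, 0, 0, 0, 0, 0, 0.055], [0, 0, 0, 0, 0, 0, 0.055], [0, 0, 0, 0, 0, 0, 0.078], [0, 0, 0, 0, 0, 0, 0.078], [0, 0, 0, 0, 0, 0, 0.078], [0, 0, -0.02, 0, 0, 0, 0.078], [0, 0, -0.03, 0, 0, 0, 0.078], [0, 0, -0.04, 0, 0, 0, 0.078], [0, 0, -0.04, 0, 0, 0, 0.078]]]}}

```text
time_s: 39.05
tool_pos: [0.4599, -0.2654, 0.1537]
tool_rot: [-179.9, 0.0, 90.1]
force: [0.6, 0.6, -0.9]
grip_width: 0.0783
grasp_force: 0.0
```

>>> {"api": "play_rows", "payload": {"steps": [[[0, 0.04, -0.01, 0, 0, 0, 0.078], [0, 0.04, -0.01, 0, 0, 0, 0.078], [-0.02, 0.04, 0, 0, 0, 0, 0.078], [-0.04, 0.02, 0, 0, 0, 0, 0.078], [-0.04, 0, 0, 0, 0, 0, 0.078], [-0.04, 0, 0, 0, 0, 0, 0.078], [-0.04, 0, 0, 0, 0, 0, 0.078], [0, 0, 0, 0, 0, 0, 0.078], [0, 0, 0, 0, 0, 0, 0.078]]]}}

```text
time_s: 39.95
tool_pos: [0.5998, -0.4465, 0.172]
tool_rot: [-179.9, 0.0, 90.0]
force: [0.1, -0.1, -0.4]
grip_width: 0.0781
grasp_force: 0.0
```

```bash
python3 - <<'E'
from fit import *
c=read_camera("scene")
cv2.imwrite("pics/j.png",cv2.convertScaleAbs(cv2.resize(c["frame"][105:265,150:450,::-1],None,fx=2.6,fy=2.6,interpolation=2),alpha=1.8))
c=read_camera("top")
cv2.imwrite("pics/k.png",cv2.convertScaleAbs(cv2.resize(c["frame"][130:275,170:470,::-1],None,fx=2.6,fy=2.6,interpolation=2),alpha=1.8))
for n,g in (("bowl",(.4605,-.265)),("shallow_cup",(.452,-.181))):
    try:
        q=fit(n,g,z=.005);a=.1378;d=q-[.455,-.2251];print("local",d[0]*np.cos(a)+d[1]*np.sin(a),-d[0]*np.sin(a)+d[1]*np.cos(a))
    except Exception as e: print(n,"none")
print(get_obs()["tool_pos"],get_obs()["time_s"])
E
```

```text
bowl ['top', 'scene'] [ 0.4607 -0.2643] rms px 0.65
local 0.000250809399687117 -0.03965429434557014
shallow_cup ['top', 'scene'] [ 0.4492 -0.1789] rms px 0.68
local 0.0005518060232646655 0.046555244267931215
[ 0.60139371 -0.44416635  0.17274455] 40.45
```

View pics/j.png

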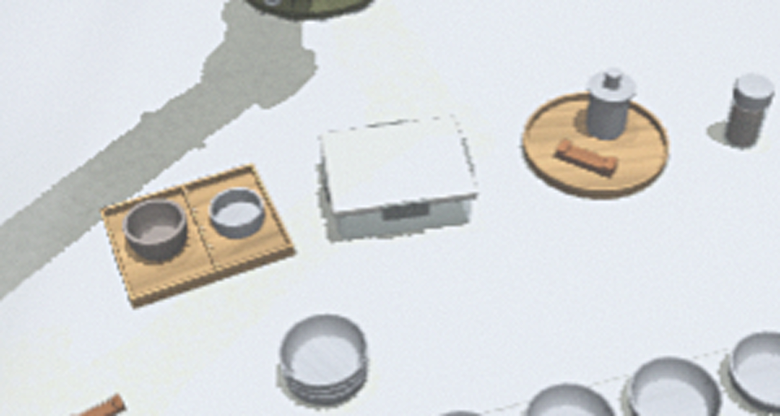

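View pics/k.png

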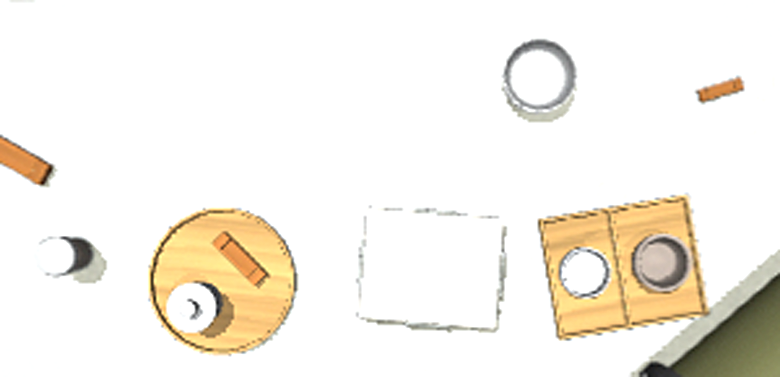

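Both pictures show the bowl (top 660,263) and shallow cup (585,272) in their wells. The lidded cup (193,307) and the rest (242,258) are in the round tray, and the bystanders haven't moved.

```bash
python3 -c "
from cell import *
print(sign_off())"
```

```text
the job is handed in; nothing more can be done
None
```

I finished both table sets and handed the job in at about 40 s of the 131 s limit; the final pictures show every piece in place and the bystanders where they were, but sign-off returned no verdict.

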